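# Stow the spare gear in the parts drawer

### The arm

A 7-joint arm with a two-finger parallel gripper is mounted at the origin on the work surface. World frame = base frame: x ahead of the robot, y to its left, z up, the work surface at z = 0. Lengths are in m, angles in rad, forces in N, time in s.
With the tool pointing down it reaches from about 0.425 to 0.925 m from the base axis. Payload 6.8 kg.
Tool frame: the origin (TCP) lies midway between the tips of the shut fingers; the grasp point (between the pads) lies 19 mm behind it (bot.pinch_z is the distance from the TCP to the grasp point, in m); z points along the fingers, y is the line along which they close (so a half turn about z gives the same grasp; the last joint's range is limited). The gripper opens to 85 mm and grips with 20 to 120 N. Pads are 22 mm wide; open, the fingers measure 114 mm over their backs; the gripper's body (76 mm by 85 mm) begins 54 mm behind the grasp point. The pads swing forward as they close: fully open they stand 13 mm farther back than shut.
Start: joints at [-1.44, 0.477, 0.022, 1.555, -0.011, 1.109, -0.083], TCP at [0.16, 0.656, 0.231] pointing down, gripper open.
Joint ranges: [-2.96, 2.96], [-0.34, 2.1], [-1.41, 1.46], [0.24, 2.44], [-1.37, 4.51], [0.17, 1.92], [-2.96, 2.96]. Speed limits (rad/s): [2.39, 2.39, 3.14, 3.14, 3.14, 3.14, 3.14].

### API

Orientations are given as a unit quaternion [w, x, y, z].
In Python, from station import bot, imaging gives the robot as it stands. The module is installed in compiled form; this text tells all that it offers.
- The arm moves only by the tool carry_out, never from a script. Its argument "targets" is a list of rows, each a list of 5 numbers: the shift along the tool's x, y, z in cm, then the turn about the tool's z in degrees, then the opening, from -1 (shut) to 1 (fully open). In form: [[x, y, z, yaw, gripper], ...]. A call has 1 to 12 rows; each row shifts and turns the commanded pose from where the row before left it, along the tool's axes as they then stand; what a row does not reach is not made up. A row lasts 1/10 s, in which the tool goes at most 50 mm and 8.59 degrees, less where a joint would pass 70% of its speed; a pose out of reach is approached as far as the arm can. A call is refused whole if a number of a shift passes 5 or a number of a turn 8.59, either way. A call with a gripper value outside its range is refused whole. The fingers move at their own pace and stop on an object; "force" is the grip in N (left out, the last holds). Time passes only in rows, so rows that do not move let the fingers close. It gives the time, the measured TCP pose, the force, the opening and the grip force at its end, in the units of the state.
- bot.get_obs(): the state, without advancing time (a new reading comes with each control period).
- imaging.read_camera(name): name is "side" or "top"; returns the picture (400x640x3 uint8, red, green, blue); there is no depth.
- imaging.calibration(name): a dict with "fx", "fy", "cx", "cy" (pixels), "extrinsics" (4x4, takes a point from world to camera coordinates). Camera axes: x right, y up, looking along -z (the intrinsics and any distortion apply to the point x, -y, -z); pixel columns grow to the right and rows downward; lengths in m; the calibration is good to about 2 mm. A picture is of the moment at which its call begins. calibration takes no time and is no camera call.
- bot.hand_in(): hands the job in; it is judged then, once.
The state is a dict: "t": time; "q": joint angles; "joint_vel": joint speeds; "joint_torque": joint torques, N m; "eef_pos": TCP position; "tool_rot": TCP orientation; "contact_force": force on the tool from outside, world axes, zero at the start; "torque": the same for the moment, N m; "gripper_width": opening from 0.0 (shut) to 1.0 (fully open); "grasp_force": force on a finger pad.
Only numpy, scipy, OpenCV 4.12 (cv2) and the standard library are available. Lean on these libraries where they do the work, as an engineer would, in place of code of your own. Each camera call takes 0.05 s, during which the arm holds its last target. There are 200 camera calls.

### The job

Put the spare gear away: pull the cabinet's upper drawer out to its stop, then take the toothed gear off the sloped rest and set it down flat, hub upward, on the drawer floor in the left-hand compartment (left as seen from the robot), without dropping it. Then slide the drawer's divider to the left until the gear is held between it and the drawer's left wall with only a few millimetres of play, and push the drawer fully shut. Leave the lower drawer closed, and leave the roller, the can and the spanner where they are.

Things in the scene. Friction and masses are not known exactly. Their poses are not given: they have to be found in the camera images.
- cabinet: Grey-green sheet-metal bench cabinet with two drawers, one above the other, 280 deep (x) x 270 wide (y) x 190 high, fixed to the bench. Origin: at bench level under the middle of the shut drawer fronts' outer face; the front faces its own -x (towards the robot), +y is left as seen from the robot. Its top covers the closed drawers. Drawer fronts are 15 thick, 266 wide, 82 high.
- drawer_top (a joint): Upper drawer, slides along the cabinet's -x. 0 = shut, 0.17 m = out at its stop; stays where left; about 1.5 N friction. Inside: floor 232 x 236, side walls 4 thick, 46 high above the floor; the front panel rises 76 above it. At the stop the front 160 of the inside is clear of the cabinet. Fixed small bearings, 12 high, reach 48 from the right wall.
- drawer_top_handle (a point): Middle of the upper drawer's handle: a round steel bar 11 thick, 110 long, parallel to the front (along y), standing 45 off the front panel (centre line to panel) on two end legs; 51 above the drawer floor, 37 below the cabinet's top. Axes as the cabinet's. Moves with the drawer.
- drawer_top_floor (a point): Middle of the front edge of the upper drawer's inner floor, where the floor meets the inside of the front panel: 118 from either side wall, 64 behind the handle point along x and 51 below it. Axes as the cabinet's (x to the back, y left, z up). Moves with the drawer.
- divider (a joint): Sliding divider in the upper drawer: aluminium sheet, 4 thick, upright, running front to back, top 42 above the floor. Slides along y (about 1.5 N friction) and stays where left. 0 = rightmost (40 right of the centre line), grows to the left, at most 0.12 m. Clear width of the left compartment = 156 mm minus this value; things standing in its way stop it.
- divider_tab (a point): Top middle of the divider's grip tab: a black block 30 (x) x 14 (y) x 30 high that rises from the divider's top edge to 72 above the drawer floor; it stands 46 behind the inside of the front panel (70 in front of the drawer's middle). Axes as the cabinet's.
- drawer_low (a joint): Lower drawer with the same front and handle, 84 below the upper one; 0 = shut, grows as it opens. To be left shut.
- rest: Sloped steel rest, 190 wide (y), about 110 deep, 105 high at the back, on four short legs over a base plate, fixed. Origin: centre of its underside. Its plate slopes at 28 degrees: low edge towards its own -x, plate normal (-0.469, 0, 0.883) in its frame. A lip along the low edge stands 12 above the plate. Gear and roller lie flat on the plate against the lip, about 90 apart, in either order.
- gear: Steel spur gear with a hub: toothed disc 62 across, 14 thick, and on it a plain round hub 24 across which rises to 46 above the underside, with a dark bore. About 0.4 kg. Origin: centre of the underside; z along its axis through the hub (starts along the slope's normal).
- roller: Plain steel drum 62 across, 36 thick, with a V groove round it and a dark bore; no teeth, no hub. Lies beside the gear. Origin: centre of the underside, z along its axis. Leave alone.
- can: Upright closed tin can, 66 across, 110 high. Origin: centre of the underside. Leave alone.
- wrench: Steel spanner lying on the bench, 180 long (along its x), 8 thick. Origin: middle of the underside. Leave alone.

How it is judged:
By the outcome, as a careful person would: the job done as asked, in the order asked, and still so for the second after the job is handed in, with the robot touching nothing.
It also fails if it takes over 67 s, if anything falls off the work surface, if the arm or the gripper's body presses on something with over 40 N, if the wrist force passes 120 N, or if a joint passes its speed limit or range.

## Working session

There is one attempt and no reset: what is moved stays moved. The work goes in short steps, Python scripts to look and compute and a tool call to move; the robot and the scene stay as the last step left them, time stands still between calls to the robot, and variables do not carry over. Pictures are saved under pics/ and viewed, at most 10 in all, crops included, and the job is handed in when it is done.

Besides the shell and the picture viewer there is one more tool, called by a JSON object that holds its "op" and its "data". carry_out: Moves the arm, as the interface text tells. Its arguments: {"type":"object","properties":{"targets":{"type":"array"},"force":{"type":"number"}},"required":["targets"]}

```bash
mkdir -p pics; ls
python3 - <<'E'
from station import bot, imaging
import cv2
for n in("side","top"):
    im=imaging.read_camera(n); cv2.imwrite(f"pics/{n}0.png",cv2.cvtColor(im,cv2.COLOR_RGB2BGR))
    c=imaging.calibration(n); print(n,{k:(v.tolist() if hasattr(v,'tolist') else v) for k,v in c.items()})
print(bot.get_obs(), bot.pinch_z)
E
```

```text
pics
side {'fx': 429.874479601713, 'fy': 429.874479601713, 'cx': 319.0698742233774, 'cy': 206.13491203587114, 'extrinsics': [[0.8486484649701889, -0.528948049430091, 0.003121523321104916, -0.5403987101347212], [0.29990244656035436, 0.4860102303323193, 0.8208852407976645, -0.23694638303413706], [-0.4357227391941531, -0.6957068470386276, 0.5710846500587421, -0.9827514566737738], [0.0, 0.0, 0.0, 1.0]]}
top {'fx': 421.62918771427167, 'fy': 421.62918771427167, 'cx': 321.01582671218085, 'cy': 201.11264429461662, 'extrinsics': [[0.002722563546141932, -0.9998684089897751, -0.015992259127246007, -0.053829007788423415], [0.9818156313959567, -0.00036290838825968547, 0.18983659880028533, -0.6091694565109088], [-0.18981742173545604, -0.016218292196082004, 0.9816854452440184, -1.0421530721562806], [0.0, 0.0, 0.0, 1.0]]}
{'t': 0.1, 'q': array([-1.44009075,  0.47772985,  0.02236889,  1.55634126, -0.01146767,
        1.10932686, -0.08307661]), 'joint_vel': array([ 8.69109926e-04, -2.70209884e-03,  8.70644709e-04,  9.71813085e-05,
       -1.05392105e-03, -2.44988287e-04,  1.07016210e-03]), 'joint_torque': array([ 4.12215624e-03, -5.97758889e+01,  1.61352552e+00, -2.81956905e+01,
        1.28442844e-02,  4.98363035e-03,  1.77534542e-06]), 'eef_pos': array([0.15957512, 0.6553137 , 0.23041993]), 'tool_rot': array([-1.83322752e-05,  1.19102036e-01,  9.92881666e-01, -8.38264923e-04]), 'contact_force': array([-0.42972447, -0.2199545 , -0.32824867]), 'torque': array([ 0.05226157, -0.03835208,  0.04682473]), 'grasp_force': 0.0, 'gripper_width': 1.0002482141815112} 0.0187
```

View pics/side0.png

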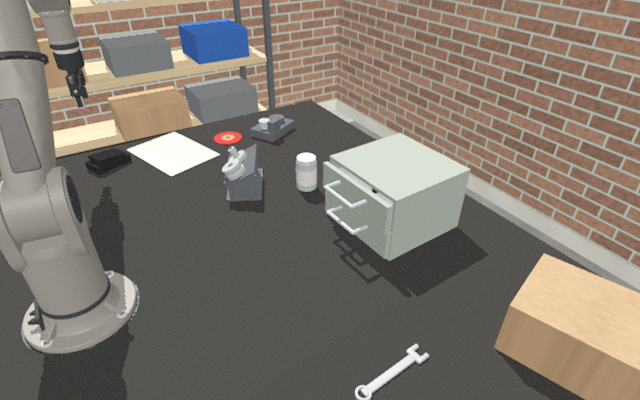

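View pics/top0.png

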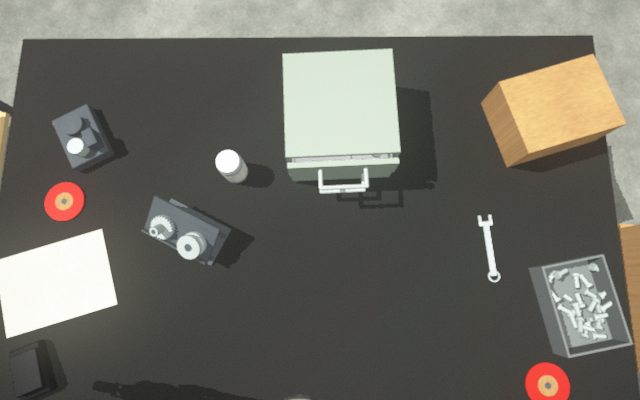

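Side view: the rest is at about (243,175), with the gear hub pointing up-left near (233,152). The cabinet handles are at (345,195) and (347,222). Top view: the gear with its hub is at (160,229), the roller at (190,245) and the upper handle bar at about (343,189). The upper drawer is slightly open. I'll enlarge these areas next.

```bash
cat > h.py <<'E'
import numpy as np, cv2
from station import bot, imaging
from scipy.optimize import least_squares
from scipy.spatial.transform import Rotation as R
C={n:imaging.calibration(n) for n in("side","top")}
def proj(n,p):
    c=C[n];E=np.array(c["extrinsics"]);q=np.atleast_2d(p)@E[:3,:3].T+E[:3,3]
    return np.c_[c["cx"]+c["fx"]*q[:,0]/-q[:,2],c["cy"]+c["fy"]*-q[:,1]/-q[:,2]]
def tri(s,t):
    r=least_squares(lambda p:np.r_[proj("side",p)[0]-s,proj("top",p)[0]-t],[.6,0,.1])
    return r.x.round(4),r.fun.round(1)
def onz(n,uv,z):
    r=least_squares(lambda p:proj(n,[p[0],p[1],z])[0]-uv,[.6,0]);return np.r_[r.x,z].round(4)
def shot(n): return cv2.cvtColor(imaging.read_camera(n),cv2.COLOR_RGB2BGR)
def crop(im,x0,y0,w,h,s,step=10):
    o=cv2.resize(im[y0:y0+h,x0:x0+w],None,fx=s,fy=s,interpolation=cv2.INTER_CUBIC)
    for x in range(x0-x0%-step if x0%step==0 else x0+step-x0%step,x0+w,step):
        cv2.line(o,((x-x0)*s,0),((x-x0)*s,6),(0,255,255),1);cv2.putText(o,str(x),((x-x0)*s+1,15),0,.32,(0,255,255))
    for y in range(y0 if y0%step==0 else y0+step-y0%step,y0+h,step):
        cv2.line(o,(0,(y-y0)*s),(6,(y-y0)*s),(0,255,255),1);cv2.putText(o,str(y),(1,(y-y0)*s+10),0,.32,(0,255,255))
    return o
def state():
    o=bot.get_obs();q=o["tool_rot"];M=R.from_quat(q,scalar_first=True).as_matrix();return o,M
def sheet(path,crops):  # 2x2 of 400x300
    t=[cv2.copyMakeBorder(c[:300,:400],0,300-min(300,c.shape[0]),0,400-min(400,c.shape[1]),0) for c in crops]
    cv2.imwrite(path,np.vstack([np.hstack(t[:2]),np.hstack(t[2:])]))
E
python3 - <<'E'
from h import *
t=cv2.imread("pics/top0.png");s=cv2.imread("pics/side0.png")
sheet("pics/c1.png",[crop(t,138,190,100,75,4),crop(t,278,145,130,60,3),crop(s,212,138,66,50,6,5),crop(s,318,155,80,60,5)])
E
```

```text
(no output)
```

View pics/c1.png

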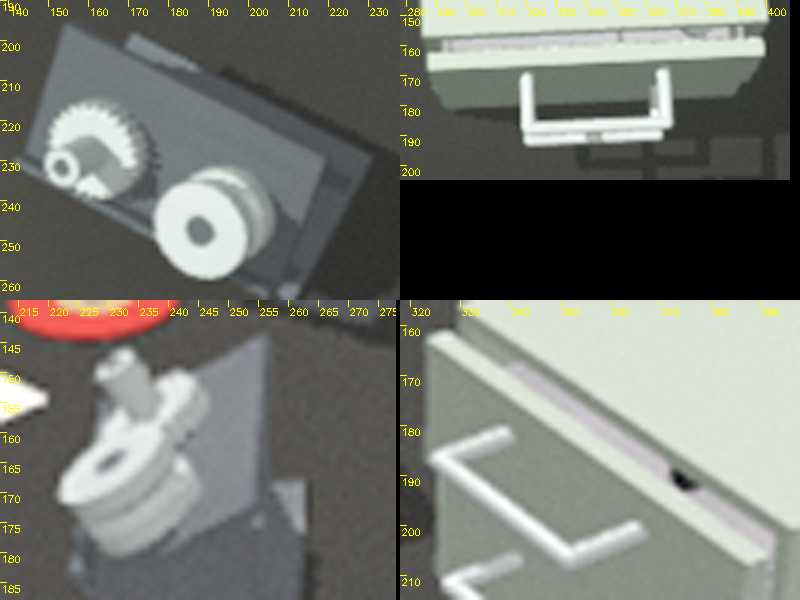

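Run:
```python
from h import *
P=dict(hub=[(232,147.8),(153.5,231.8)],roll=[(230.3,164.8),(188,247.5)],hL=[(325.5,186.5),(320.5,186.3)],hR=[(352,206.2),(367,186.0)],
 rtip=[(256,144),(0,0)])
for k in("hub","roll","hL","hR"): print(k,*tri(*P[k]))
# cabinet front top z=.19 corners in top view
for uv in [(285,156.5),(400,152.5),(283,54.5),(391.5,49)]: print(onz("top",uv,.19))
# rest plate top edge corners in top (z~.105): tile1 corners
for uv in [(155,196.5),(219,230)]: print(onz("top",uv,.105))
```

```text
hub [0.5229 0.3554 0.1169] [-0.8  0.1  0.2 -0.6]
roll [0.4842 0.2723 0.1055] [-0.  0.  0. -0.]
hL [ 0.6252 -0.0528  0.1548] [ 0.6 -0.1 -0.3  0.5]
hR [ 0.6276 -0.1646  0.1564] [-0.3  0.1  0.2 -0.3]
[0.6901 0.0293 0.19  ]
[ 0.6992 -0.2394  0.19  ]
[0.9509 0.0392 0.19  ]
[ 0.9639 -0.2273  0.19  ]
[0.6121 0.364  0.105 ]
[0.5275 0.1982 0.105 ]
```

Hub top is at about (0.523, 0.355, 0.117) and the rest's yaw is about −27°. The cabinet's yaw is about +2°, with the handle centre at (0.626, −0.109, 0.155); the text implies a height of 0.153. I'll turn the tool first so its closing line follows cabinet x, with the opening at about 35 mm.

{"op": "carry_out", "data": {"targets": [[0,0,0,8.25,-0.18],[0,0,0,8.25,-0.18],[0,0,0,8.25,-0.18],[0,0,0,8.25,-0.18],[0,0,0,8.25,-0.18],[0,0,0,8.25,-0.18],[0,0,0,8.25,-0.18],[0,0,0,8.25,-0.18],[0,0,0,8.25,-0.18]], "force": 30}}

```text
t: 1.0
eef_pos: [0.1595, 0.6555, 0.2307]
tool_rot: [0.0, 0.696, 0.718, -0.0]
contact_force: [0.2, 0.1, 0.9]
gripper_width: 0.41
grasp_force: 0.0
```

```bash
cat >> h.py <<'E'
def go(p,yang=None):  # remaining shift in tool cm, current tool-y angle deg
    o,M=state();d=(np.array(p)-o["eef_pos"])@M*100
    a=np.degrees(np.arctan2(M[1,1],M[0,1]))
    print("t",round(o["t"],2),"pos",o["eef_pos"].round(4),"yang",a.round(2),"tilt",M[:,2].round(3),"shift cm",d.round(2),"" if yang is None else "turn %.2f"%(a-yang),"w",round(o["gripper_width"]*85,1),"gf",round(o["grasp_force"],1),"F",o["contact_force"].round(1),"q7",o["q"].round(2))
E
python3 - <<'E'
from h import *
go([.6262,-.1080,.20],2)
E
```

```text
t 1.0 pos [0.1595 0.6555 0.2307] yang 1.73 tilt [-0.    -0.001 -1.   ] shift cm [-77.72  44.34   3.14] turn -0.27 w 34.9 gf 0.0 F [0.2 0.1 0.9] q7 [-1.64  0.49  0.31  1.57 -0.16  1.11 -1.26]
```

{"op": "carry_out", "data": {"targets": [[-3.886,2.217,0,0,-0.18],[-3.886,2.217,0,0,-0.18],[-3.886,2.217,0,0,-0.18],[-3.886,2.217,0,0,-0.18],[-3.886,2.217,0,0,-0.18],[-3.886,2.217,0,0,-0.18],[-3.886,2.217,0,0,-0.18],[-3.886,2.217,0,0,-0.18],[-3.886,2.217,0,0,-0.18],[-3.886,2.217,0,0,-0.18]]}}

```text
t: 2.0
eef_pos: [0.3957, 0.2737, 0.2312]
tool_rot: [-0.0, 0.694, 0.72, -0.0]
contact_force: [0.1, 0.3, -0.0]
gripper_width: 0.409
grasp_force: 0.0
```

{"op": "carry_out", "data": {"targets": [[-3.886,2.217,0,0,-0.18],[-3.886,2.217,0,0,-0.18],[-3.886,2.217,0,0,-0.18],[-3.886,2.217,0,0,-0.18],[-3.886,2.217,0,0,-0.18],[-3.886,2.217,0,0,-0.18],[-3.886,2.217,0,0,-0.18],[-3.886,2.217,0,0,-0.18],[-3.886,2.217,0,0,-0.18],[-3.886,2.217,0,0,-0.18],[0,0,0,0,-0.18]]}}

```text
t: 3.1
eef_pos: [0.6317, -0.1123, 0.2312]
tool_rot: [0.002, 0.697, 0.717, -0.001]
contact_force: [0.2, -1.1, 0.7]
gripper_width: 0.407
grasp_force: 0.0
```

Run:
```python
from h import *
go([.6262,-.1080,.135],2)
```

```text
t 3.1 pos [ 0.6317 -0.1123  0.2312] yang 1.6 tilt [ 0.001 -0.005 -1.   ] shift cm [ 0.49 -0.55  9.61] turn -0.40 w 34.6 gf 0.0 F [ 0.2 -1.1  0.7] q7 [-0.39  0.49  0.66  1.67 -0.32  1.09  0.39]
```

{"op": "carry_out", "data": {"targets": [[0.4,-0.5,0,0,-0.18],[0,0,2.4,0,-0.18],[0,0,2.4,0,-0.18],[0,0,2.4,0,-0.18],[0,0,2.4,0,-0.18],[0,0,0,0,-0.18]]}}

```text
t: 3.7
eef_pos: [0.6236, -0.0982, 0.1329]
tool_rot: [-0.002, 0.693, 0.721, -0.001]
contact_force: [0.3, 0.2, -0.6]
gripper_width: 0.406
grasp_force: 0.0
```

{"op": "carry_out", "data": {"targets": [[0,0,0,0,-0.6],[0,0,0,0,-1],[0,0,0,0,-1],[0,0,0,0,-1]], "force": 30}}

```text
t: 4.1
eef_pos: [0.6261, -0.1, 0.1364]
tool_rot: [-0.0, 0.694, 0.72, 0.001]
contact_force: [-0.3, 3.5, 5.4]
gripper_width: 0.115
grasp_force: 29.7
```

Run:
```python
from h import *
go([.465,-.1135,.135],2)
```

```text
t 4.1 pos [ 0.6261 -0.1     0.1364] yang 2.12 tilt [ 0.001  0.001 -1.   ] shift cm [ -0.75 -16.15   0.12] turn 0.12 w 9.8 gf 29.7 F [-0.3  3.5  5.4] q7 [-0.36  0.57  0.6   1.77 -0.4   0.91  0.44]
```

{"op": "carry_out", "data": {"targets": [[0,-1.5,0,0,-1],[0,-2.5,0,0,-1],[0,-2.5,0,0,-1],[0,-2.5,0,0,-1],[0,-2.5,0,0,-1],[0,-2,0,0,-1],[0,-1,0,0,-1],[0,-0.8,0,0,-1],[0,-0.6,0,0,-1],[0,-0.4,0,0,-1],[0,0,0,0,-1]]}}

```text
t: 5.2
eef_pos: [0.4653, -0.1072, 0.1363]
tool_rot: [0.002, 0.694, 0.72, 0.002]
contact_force: [3.7, 0.0, 3.4]
gripper_width: 0.113
grasp_force: 30.7
```

Run:
```python
from h import *
go([.465,-.1135,.135],2)
```

```text
t 5.2 pos [ 0.4653 -0.1072  0.1363] yang 2.09 tilt [ 0.005 -0.001 -1.   ] shift cm [-0.63 -0.05  0.13] turn 0.09 w 9.6 gf 30.7 F [3.7 0.  3.4] q7 [-0.46  0.33  0.66  2.14 -0.29  0.75  0.43]
```

{"op": "carry_out", "data": {"targets": [[0,-0.3,0,0,-1],[0,-0.3,0,0,-1],[0,0,0,0,-1]]}}

```text
t: 5.5
eef_pos: [0.4652, -0.1073, 0.1366]
tool_rot: [0.008, 0.693, 0.72, 0.004]
contact_force: [25.6, -0.5, -24.5]
gripper_width: 0.113
grasp_force: 29.4
```

Force rises at x = 0.465, so the drawer is at its stop. Next I'll release and lift.

{"op": "carry_out", "data": {"targets": [[0,0.6,0,0,-1],[0,0,0,0,-0.18],[0,0,0,0,-0.18],[0,0,0,0,-0.18],[0,0,-3,0,-0.18],[0,0,-4,0,-0.18],[0,0,-4,0,-0.18],[0,0,-3,0,-0.18],[0,0,0,0,0]]}}

```text
t: 6.4
eef_pos: [0.4646, -0.1075, 0.2788]
tool_rot: [0.002, 0.694, 0.72, 0.003]
contact_force: [-0.6, 0.5, -0.3]
gripper_width: 0.5
grasp_force: 0.0
```

Run:
```python
from h import *
go([.525,.354,.25],62.5)
t=shot("top");s=shot("side")
cv2.imwrite("pics/t1.png",t);cv2.imwrite("pics/s1.png",s)
sheet("pics/c2.png",[crop(t,270,140,133,100,3),crop(s,290,150,133,100,3),crop(t,150,220,10,10,4),crop(s,220,140,33,25,12,5)])
```

```text
t 6.4 pos [ 0.4646 -0.1075  0.2788] yang 2.04 tilt [ 0.007  0.001 -1.   ] shift cm [45.91  7.66  2.98] turn -60.46 w 42.5 gf 0.0 F [-0.6  0.5 -0.3] q7 [-0.6   0.09  0.76  2.   -0.07  1.07  0.23]
```

View pics/c2.png

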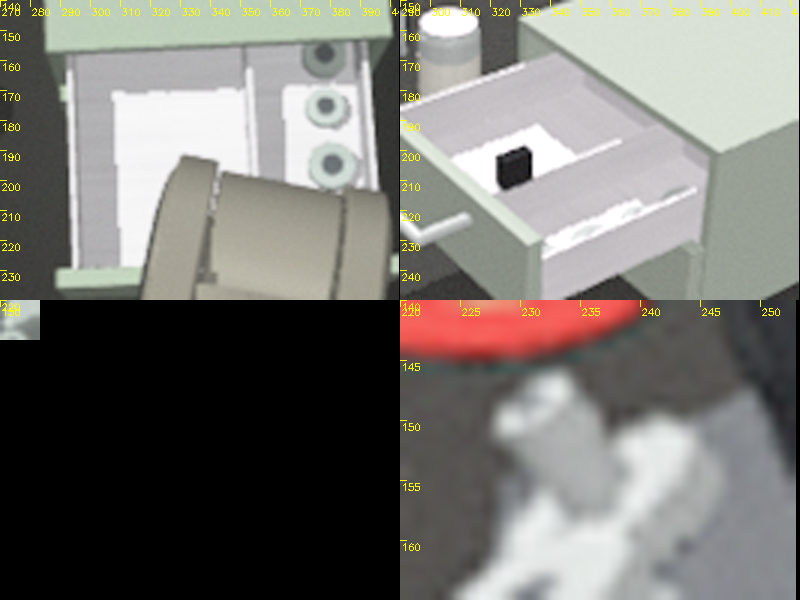

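The drawer is out and the divider sits near its right end, top edge at about (352,175) in the top view. The tab is at (334,204) in the side view. The hub's top centre in the side view is nearer (231.3,148.4).

{"op": "carry_out", "data": {"targets": [[4.5,0.75,0,0,0],[4.5,0.75,0,0,0],[4.5,0.75,0,0,0],[4.5,0.75,0,0,0],[4.5,0.75,0,0,0],[4.5,0.75,0,0,0],[4.5,0.75,0,0,0],[4.5,0.75,0,0,0],[4.5,0.75,0,0,0],[4.5,0.75,0,0,0],[0,0,0,0,0]]}}

```text
t: 7.6
eef_pos: [0.5187, 0.3529, 0.2717]
tool_rot: [-0.001, 0.691, 0.723, -0.002]
contact_force: [0.0, 0.7, -0.4]
gripper_width: 0.499
grasp_force: 0.0
```

{"op": "carry_out", "data": {"targets": [[0,0,0,-8.58,0],[0,0,0,-8.58,0],[0,0,0,-8.58,0],[0,0,0,-8.58,0],[0,0,0,-8.58,0],[0,0,0,-8.58,0],[0,0,0,-8.58,0],[0,0,0,0,0]]}}

```text
t: 8.4
eef_pos: [0.5208, 0.3442, 0.2732]
tool_rot: [-0.001, 0.241, 0.971, -0.001]
contact_force: [-0.1, -0.3, 0.9]
gripper_width: 0.503
grasp_force: 0.0
```

Run:
```python
from h import *
h,r=tri((231.4,148.3),(153.5,231.8));print(h,r)
n=np.array([-.418,.213,.883]); o=h-.046*n; print("gear origin",o)
go(np.r_[(h-.005*n)[:2],.13],62.5)
t=shot("top");cv2.imwrite("pics/t2.png",t)
sheet("pics/c3.png",[crop(t,270,145,133,100,3),crop(t,270,165,60,75,4),crop(t,330,165,60,75,4),crop(t,130,200,80,60,5)])
for k,z in(("wall",.148),): pass
```

```text
[0.5224 0.3565 0.1149] [-0.4  0.   0.1 -0.3]
gear origin [0.541628 0.346702 0.074282]
t 8.4 pos [0.5208 0.3442 0.2732] yang 62.16 tilt [-0.003 -0.002 -1.   ] shift cm [ 0.18  1.21 14.32] turn -0.34 w 42.8 gf 0.0 F [-0.1 -0.3  0.9] q7 [-0.89  0.37  0.27  1.65 -0.1   1.15  0.49]
```

View pics/c3.png

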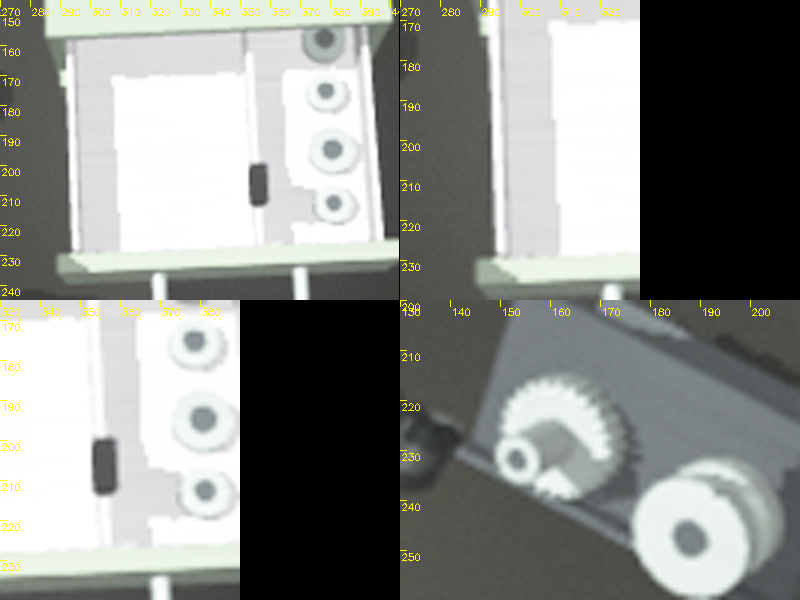

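The arm now hovers over the gear. The hub's top bore in the top view is at (153.2,232), which confirms the fix. The drawer interior is clear: the left wall's inner top edge is at about (296,225) and the tab blob at about (356,206).

{"op": "carry_out", "data": {"targets": [[0.2,1.2,3,0,0],[0,0,4,0,0],[0,0,4,0,0],[0,0,2,0,0],[0,0,0,0,0],[0,0,0,0,0]]}}

```text
t: 9.05
eef_pos: [0.5254, 0.3568, 0.1453]
tool_rot: [-0.0, 0.242, 0.97, -0.0]
contact_force: [0.1, -0.2, 0.3]
gripper_width: 0.498
grasp_force: 0.0
```

Run:
```python
from h import *
go([.5245,.3554,.092],62.5)
print("wallL",onz("top",(296.3,225),.148),"tab",onz("top",(356,206),.165),"legs",onz("top",(322.7,235),.153),onz("top",(370.3,233),.153))
c=np.array([.466,-.1125]);x=np.array([np.cos(.036),np.sin(.036)]);y=np.array([-x[1],x[0]])
print("expected wall at front",c+.064*x+.118*y, "place",c+(.064+.092)*x+.083*y,"tab at 0",c+.110*x-.040*y)
```

```text
t 9.05 pos [0.5254 0.3568 0.1453] yang 61.99 tilt [-0.    -0.001 -1.   ] shift cm [ 0.01 -0.16  5.33] turn -0.51 w 42.3 gf 0.0 F [ 0.1 -0.2  0.3] q7 [-0.87  0.51  0.24  1.75 -0.15  0.91  0.51]
wallL [0.5342 0.0038 0.148 ] tab [ 0.5768 -0.1368  0.165 ] legs [ 0.51   -0.0588  0.153 ] [ 0.5148 -0.1703  0.153 ]
expected wall at front [0.52571145 0.00772705] place [ 0.61891157 -0.02393899] tab at 0 [ 0.57736842 -0.14851494]
```

{"op": "carry_out", "data": {"targets": [[0,-0.15,2.0,0,0],[0,0,2.0,0,0],[0,0,1.3,0,0],[0,0,0,0,0],[0,0,0,0,-0.4],[0,0,0,0,-0.7],[0,0,0,0,-1],[0,0,0,0,-1],[0,0,0,0,-1]], "force": 40}}

```text
t: 9.95
eef_pos: [0.5254, 0.3564, 0.0938]
tool_rot: [0.001, 0.241, 0.971, 0.001]
contact_force: [-1.0, -0.6, 5.2]
gripper_width: 0.264
grasp_force: 40.0
```

Run:
```python
from h import *
go([.5245,.3554,.092],62.5)
```

```text
t 9.95 pos [0.5254 0.3564 0.0938] yang 62.12 tilt [ 0.002  0.002 -1.   ] shift cm [ 0.03 -0.14  0.18] turn -0.38 w 22.4 gf 40.0 F [-1.  -0.6  5.2] q7 [-0.86  0.57  0.22  1.78 -0.16  0.81  0.53]
```

{"op": "carry_out", "data": {"targets": [[0,0,-0.5,0,-1],[0,0,-1.5,0,-1],[0,0,-3,0,-1],[0,0,-3,0,-1],[0,0,-3,0,-1],[0,0,-3,0,-1],[0,0,0,0,-1],[0,0,0,0,-1]]}}

```text
t: 10.75
eef_pos: [0.5245, 0.3556, 0.2328]
tool_rot: [0.0, 0.241, 0.971, 0.0]
contact_force: [-1.4, -0.7, -3.3]
gripper_width: 0.265
grasp_force: 39.8
```

Run:
```python
from h import *
c=np.array([.466,-.1155]);x=np.array([np.cos(.036),np.sin(.036)]);y=np.array([-x[1],x[0]])
print("above",c+(.064+.092)*x+.095*y)
go(np.r_[c+(.064+.092)*x+.095*y,.25],2)
t=shot("top");s=shot("side");cv2.imwrite("pics/t3.png",t)
u=proj("side",[.5254,.3564,.21])[0].astype(int);v=proj("top",[.5254,.3564,.21])[0].astype(int);print(u,v)
sheet("pics/c4.png",[crop(s,u[0]-33,u[1]-20,80,60,5),crop(t,v[0]-40,v[1]-30,80,60,5),crop(t,130,190,100,75,4),crop(s,200,130,100,75,4)])
```

```text
above [ 0.61847966 -0.01494677]
t 10.75 pos [0.5245 0.3556 0.2328] yang 62.12 tilt [ 0.     0.001 -1.   ] shift cm [-25.63 -28.36  -1.74] turn 60.12 w 22.5 gf 39.8 F [-1.4 -0.7 -3.3] q7 [-0.89  0.41  0.26  1.67 -0.12  1.07  0.49]
[228 120] [136 225]
```

View pics/c4.png

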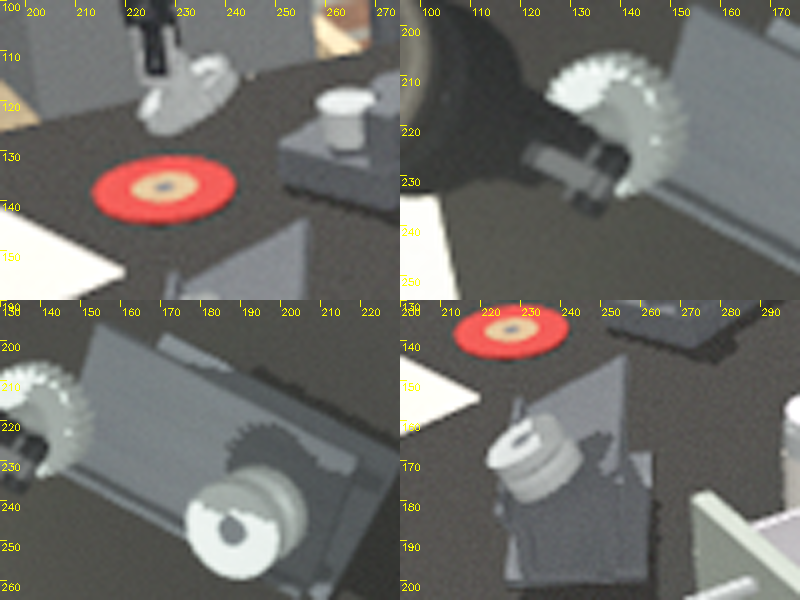

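The gear is held by the hub, still at its 28° tilt. The roller stayed at about (188,247). Next I'll turn and carry it to the drawer.

{"op": "carry_out", "data": {"targets": [[0,0,-1,8.58,-1],[0,0,-1,8.58,-1],[0,0,-1,8.58,-1],[0,0,0,8.58,-1],[0,0,0,8.58,-1],[0,0,0,8.58,-1],[0,0,0,8.58,-1],[0,0,0,0,-1]]}}

```text
t: 11.65
eef_pos: [0.5237, 0.3553, 0.2604]
tool_rot: [0.0, 0.695, 0.719, -0.002]
contact_force: [0.9, -0.3, -3.4]
gripper_width: 0.263
grasp_force: 39.7
```

Run:
```python
from h import *
go([.6185,-.0149,.25],2)
```

```text
t 11.65 pos [0.5237 0.3553 0.2604] yang 2.0 tilt [-0.002 -0.003 -1.   ] shift cm [-37.33   8.18   1.11] turn -0.00 w 22.4 gf 39.7 F [ 0.9 -0.3 -3.4] q7 [-1.05  0.41  0.49  1.65 -0.21  1.13 -0.47]
```

{"op": "carry_out", "data": {"targets": [[-2,0.4,0,0,-1],[-3.5,0.8,0,0,-1],[-4,0.9,0,0,-1],[-4,0.9,0,0,-1],[-4,0.9,0,0,-1],[-4,0.9,0,0,-1],[-4,0.9,0,0,-1],[-4,0.9,0,0,-1],[-4,0.9,0,0,-1],[-3,0.6,0,0,-1],[-0.8,0.1,0,0,-1],[0,0,0,0,-1]]}}

```text
t: 12.85
eef_pos: [0.6194, -0.0171, 0.2618]
tool_rot: [-0.0, 0.695, 0.719, -0.001]
contact_force: [-0.6, -0.6, -4.3]
gripper_width: 0.263
grasp_force: 39.7
```

{"op": "carry_out", "data": {"targets": [[0,0,1,0,-1],[0,0,1,0,-1],[0,0,1,0,-1],[0,0,1,0,-1],[0,0,1,0,-1],[0,0,0,0,-1],[0,0,0,0,-1]]}}

```text
t: 13.55
eef_pos: [0.62, -0.0141, 0.2121]
tool_rot: [-0.0, 0.694, 0.72, -0.0]
contact_force: [0.7, 0.5, -3.6]
gripper_width: 0.265
grasp_force: 39.7
```

Run:
```python
from h import *
go([.6185,-.0149,.15],2)
t=shot("top");s=shot("side")
sheet("pics/c5.png",[crop(s,290,120,100,75,4),crop(t,275,140,100,75,4),crop(s,310,145,66,50,6),crop(t,290,160,50,37,8)])
```

```text
t 13.55 pos [ 0.62   -0.0141  0.2121] yang 2.07 tilt [-0. -0. -1.] shift cm [-0.08 -0.15  6.21] turn 0.07 w 22.5 gf 39.7 F [ 0.7  0.5 -3.6] q7 [-0.5   0.45  0.57  1.74 -0.28  1.03  0.21]
```

View pics/c5.png

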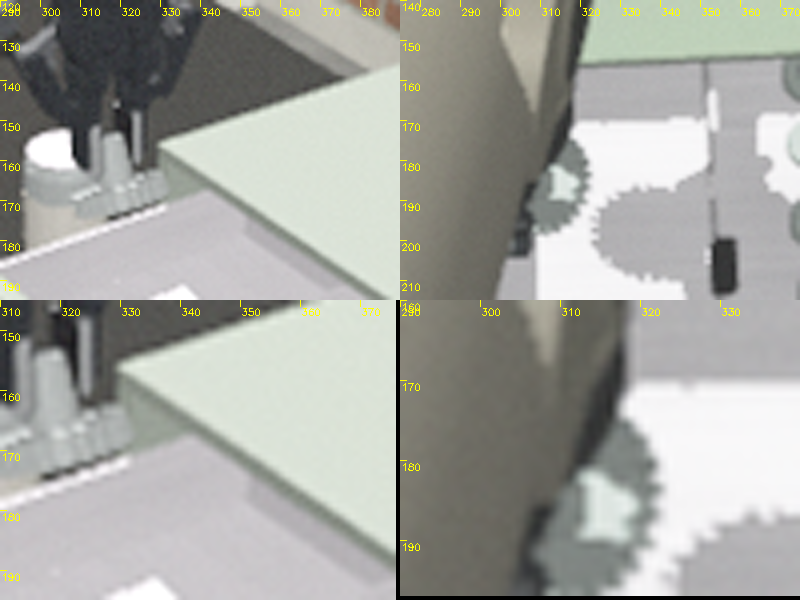

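The gear hangs over the left compartment, still tilted, with its low edge toward the left wall. I'll lower it to just above contact and then feel for the floor.

{"op": "carry_out", "data": {"targets": [[0.7,-0.1,1.5,0,-1],[0,0,1.5,0,-1],[0,0,1.5,0,-1],[0,0,1.5,0,-1],[0,0,0.7,0,-1],[0,0,0,0,-1],[0,0,0,0,-1]]}}

```text
t: 14.35
eef_pos: [0.619, -0.0073, 0.1453]
tool_rot: [0.0, 0.694, 0.72, -0.0]
contact_force: [1.1, -0.2, -2.7]
gripper_width: 0.264
grasp_force: 39.8
```

{"op": "carry_out", "data": {"targets": [[0,0,0.2,0,-1],[0,0,0.2,0,-1],[0,0,0,0,-1]]}}

```text
t: 14.65
eef_pos: [0.6188, -0.007, 0.1414]
tool_rot: [0.0, 0.694, 0.72, 0.0]
contact_force: [0.4, -0.2, -3.2]
gripper_width: 0.268
grasp_force: 39.8
```

{"op": "carry_out", "data": {"targets": [[0,0,0.2,0,-1],[0,0,0.2,0,-1],[0,0,0,0,-1]]}}

```text
t: 14.95
eef_pos: [0.6189, -0.0072, 0.1374]
tool_rot: [0.0, 0.694, 0.72, 0.0]
contact_force: [0.6, -0.2, -1.7]
gripper_width: 0.264
grasp_force: 40.0
```

{"op": "carry_out", "data": {"targets": [[0,0,0.2,0,-1],[0,0,0,0,-1]], "force": 25}}

```text
t: 15.15
eef_pos: [0.62, -0.0075, 0.1368]
tool_rot: [0.001, 0.694, 0.72, 0.001]
contact_force: [-1.6, -1.1, 5.7]
gripper_width: 0.265
grasp_force: 40.8
```

{"op": "carry_out", "data": {"targets": [[0,0,0,0,-1],[-0.36,0,0.06,0,-1],[-0.36,0,0.1,0,-1],[-0.36,0,0.12,0,-1],[0,0,0,0,-1]], "force": 25}}

```text
t: 15.65
eef_pos: [0.6206, -0.0171, 0.1339]
tool_rot: [0.001, 0.694, 0.72, 0.002]
contact_force: [-0.6, 2.2, 6.9]
gripper_width: 0.268
grasp_force: 41.1
```

Run:
```python
from h import *
go([.6185,-.0149,.125],2)
s=shot("side");cv2.imwrite("pics/s6.png",crop(s,290,130,100,75,6))
```

```text
t 15.65 pos [ 0.6206 -0.0171  0.1339] yang 2.07 tilt [ 0.003  0.002 -1.   ] shift cm [ 0.23 -0.21  0.89] turn 0.07 w 22.8 gf 41.1 F [-0.6  2.2  6.9] q7 [-0.45  0.54  0.52  1.81 -0.34  0.88  0.26]
```

View pics/s6.png

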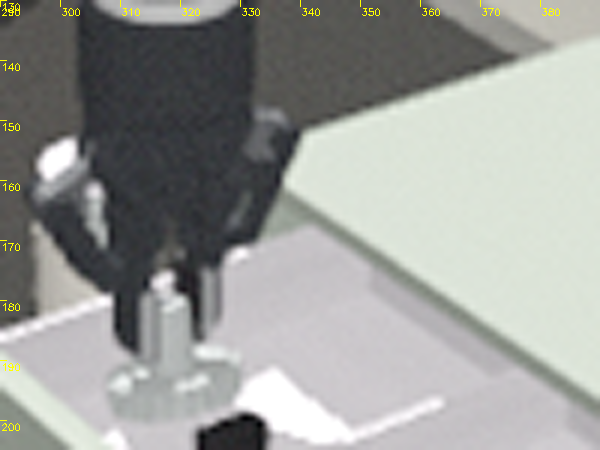

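The gear is now much closer to flat, with the disc at about (317,193) in the side view and the forces small. I'll continue along the arc.

{"op": "carry_out", "data": {"targets": [[-0.36,0,0.14,0,-1],[-0.34,0,0.16,0,-1],[-0.32,0,0.19,0,-1],[-0.3,0,0.2,0,-1],[0,0,0,0,-1],[0,0,0,0,-1]]}}

```text
t: 16.3
eef_pos: [0.6209, -0.0307, 0.1266]
tool_rot: [0.001, 0.694, 0.72, 0.001]
contact_force: [1.2, 1.1, 5.7]
gripper_width: 0.262
grasp_force: 42.5
```

{"op": "carry_out", "data": {"targets": [[0,0,0.15,0,-1],[0,0,0.15,0,-1],[0,0,0,0,-1]]}}

```text
t: 16.6
eef_pos: [0.6218, -0.0323, 0.1252]
tool_rot: [0.002, 0.695, 0.719, 0.002]
contact_force: [-0.2, -0.8, 14.6]
gripper_width: 0.263
grasp_force: 44.1
```

{"op": "carry_out", "data": {"targets": [[0,0,0.15,0,-1],[0,0,0.1,0,-1],[0,0,0,0,-1]]}}

```text
t: 16.9
eef_pos: [0.6241, -0.0324, 0.1249]
tool_rot: [0.004, 0.694, 0.72, 0.003]
contact_force: [-1.0, -0.8, 24.0]
gripper_width: 0.261
grasp_force: 45.4
```

Run:
```python
from h import *
go([.6185,-.0149,.125],2)
s=shot("side");t=shot("top");cv2.imwrite("pics/s7.png",s);cv2.imwrite("pics/t7.png",t)
sheet("pics/c7.png",[crop(s,295,160,50,37,8),crop(t,275,140,100,75,4),crop(t,290,160,66,50,6),np.zeros((300,400,3),np.uint8)])
```

```text
t 16.9 pos [ 0.6241 -0.0324  0.1249] yang 2.03 tilt [ 0.01 -0.   -1.  ] shift cm [ 1.76 -0.5  -0.01] turn 0.03 w 22.2 gf 45.4 F [-1.  -0.8 24. ] q7 [-0.43  0.55  0.52  1.81 -0.35  0.86  0.29]
```

View pics/c7.png

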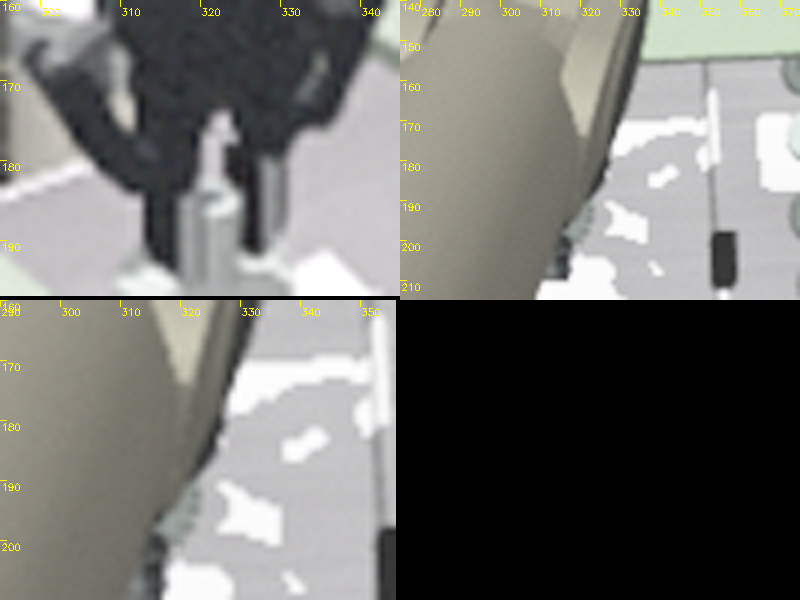

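The hub stands upright, its top at about (321,183) in the side view. The stop is firm: z stayed at 0.125 while the force rose to 24 N. I'll ease the pressure, slide the gear gently left, then release.

{"op": "carry_out", "data": {"targets": [[0,0,-0.25,0,-1],[0,0,-0.2,0,-1],[0,0,0,0,-1],[0.2,0,0,0,-1],[0.2,0,0,0,-1],[0.2,0,0,0,-1],[0,0,0,0,-1]]}}

```text
t: 17.7
eef_pos: [0.6199, -0.0279, 0.1254]
tool_rot: [0.002, 0.695, 0.719, -0.001]
contact_force: [-0.3, -5.6, 6.7]
gripper_width: 0.264
grasp_force: 43.7
```

{"op": "carry_out", "data": {"targets": [[0,0,0,0,-0.4],[0,0,0,0,-0.2],[0,0,0,0,-0.1],[0,0,0,0,-0.1],[0,0,0,0,-0.1]]}}

```text
t: 18.2
eef_pos: [0.6192, -0.0248, 0.1243]
tool_rot: [-0.0, 0.694, 0.72, -0.0]
contact_force: [-0.4, 0.1, 0.7]
gripper_width: 0.448
grasp_force: 0.0
```

Run:
```python
from h import *
go([.6185,-.0149,.125],2)
```

```text
t 18.2 pos [ 0.6192 -0.0248  0.1243] yang 2.09 tilt [-0.001  0.    -1.   ] shift cm [ 0.99 -0.03 -0.07] turn 0.09 w 38.1 gf 0.0 F [-0.4  0.1  0.7] q7 [-0.44  0.55  0.52  1.81 -0.35  0.87  0.28]
```

{"op": "carry_out", "data": {"targets": [[0,0,-0.5,0,-0.1],[0,0,-1,0,-0.1],[0,0,-2,0,-0.1],[0,0,-3,0,-0.1],[0,0,-4,0,-0.1],[0,0,-3,0,-0.1],[0,0,0,0,-0.1]]}}

```text
t: 18.9
eef_pos: [0.6222, -0.0259, 0.2655]
tool_rot: [0.003, 0.694, 0.72, 0.004]
contact_force: [-0.4, -0.3, 0.4]
gripper_width: 0.448
grasp_force: 0.0
```

{"op": "carry_out", "data": {"targets": [[0,0,0,8.18,-0.3],[0,0,0,8.18,-0.3],[0,0,0,8.18,-0.3],[0,0,0,8.18,-0.3],[0,0,0,8.18,-0.3],[0,0,0,8.18,-0.3],[0,0,0,8.18,-0.3],[0,0,0,8.18,-0.3],[0,0,0,8.18,-0.3],[0,0,0,8.18,-0.3],[0,0,0,8.18,-0.3],[0,0,0,0,-0.3]]}}

```text
t: 20.1
eef_pos: [0.6192, -0.0249, 0.2594]
tool_rot: [0.0, 1.0, 0.018, -0.0]
contact_force: [0.1, 0.5, -0.1]
gripper_width: 0.349
grasp_force: 0.0
```

Run:
```python
from h import *
t=cv2.imread("pics/t2.png");s=cv2.imread("pics/s7.png")
def blob(im,x0,x1,y0,y1):
    m=(im[y0:y1,x0:x1].max(2)<95).astype(np.uint8);n,l,st,ce=cv2.connectedComponentsWithStats(m)
    i=1+st[1:,4].argmax();print(st[i]+[x0,y0,0,0,0],ce[i]+[x0,y0])
blob(t,340,365,190,220); 
blob(cv2.imread("pics/s1.png"),315,345,190,225)
# model tab box: fit divider value to both blobs
c=np.array([.466,-.1155]);x=np.array([np.cos(.036),np.sin(.036)]);y=np.array([-x[1],x[0]])
for d in (0,.005,.01,.015,.02):
    B=np.array([np.r_[c+(.110+i)*x+(d-.04+j)*y,.1025+k] for i in(-.015,.015) for j in(-.007,.007) for k in(.042,.072)])
    print(d,[(proj(n,B).min(0).round(1),proj(n,B).max(0).round(1)) for n in("top","side")])
go([.575,-.14,.25],-88)
# gear check image
s=shot("side");t=shot("top");cv2.imwrite("pics/s8.png",s);cv2.imwrite("pics/t8.png",t)
sheet("pics/c8.png",[crop(s,285,155,66,50,6),crop(t,285,170,66,50,6),crop(t,270,140,133,100,3),crop(s,300,180,57,42,7)])
```

```text
[353 200   6  13  52] [355.65384615 206.76923077]
[322 199  12  14 132] [327.56818182 205.59090909]
0 [(array([358.3, 198.6]), array([366. , 213.6])), (array([324.8, 200.4]), array([338.5, 217.3]))]
0.005 [(array([356.3, 198.7]), array([363.8, 213.7])), (array([323.6, 199.4]), array([337.3, 216.3]))]
0.01 [(array([354.2, 198.8]), array([361.6, 213.8])), (array([322.4, 198.5]), array([336.1, 215.3]))]
0.015 [(array([352.1, 198.8]), array([359.5, 213.8])), (array([321.3, 197.5]), array([334.8, 214.3]))]
0.02 [(array([350. , 198.9]), array([357.3, 213.9])), (array([320.1, 196.6]), array([333.6, 213.3]))]
t 20.1 pos [ 0.6192 -0.0249  0.2594] yang -87.97 tilt [-0.001 -0.    -1.   ] shift cm [-4.83 11.35  0.95] turn 0.03 w 29.7 gf 0.0 F [ 0.1  0.5 -0.1] q7 [-0.74  0.52  0.98  1.71 -0.46  1.17 -1.17]
```

View pics/c8.png

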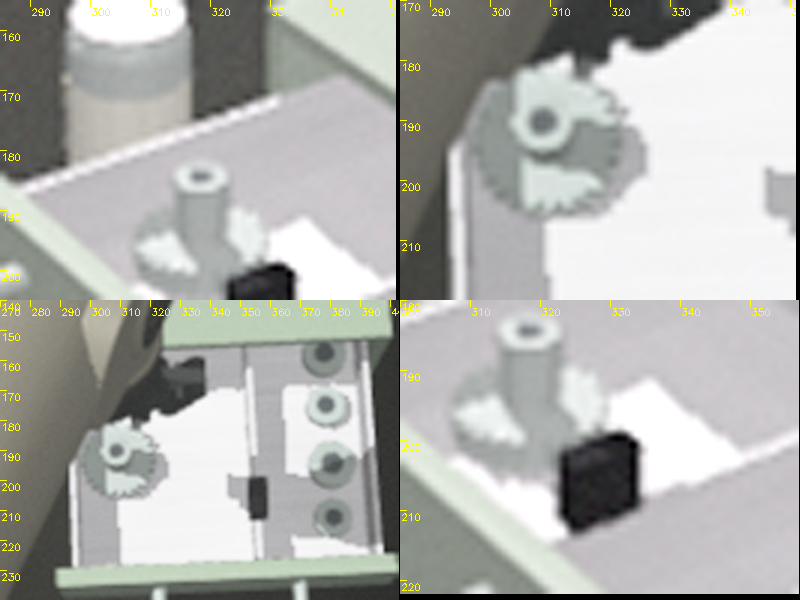

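The gear lies flat, hub up, in the left compartment beside the left wall; its hub bore is at (308.7,190) in the top view and (318.5,184.2) in the side view. The tab is at about (356,206) in the top view. Fitting the tab model gives a divider value of about 0.013, so I'll go to the tab.

{"op": "carry_out", "data": {"targets": [[-1.6,3.7,0,0,-0.3],[-1.6,3.7,0,0,-0.3],[-1.4,3.8,0,0,-0.3],[0,0,0,0,-0.3],[0,0,2,0,-0.3],[0,0,2,0,-0.3],[0,0,0,0,-0.3],[0,0,0,0,-0.3]], "force": 30}}

```text
t: 21.0
eef_pos: [0.5776, -0.1386, 0.2199]
tool_rot: [-0.0, 1.0, 0.019, -0.0]
contact_force: [1.5, 0.2, 0.2]
gripper_width: 0.352
grasp_force: 0.0
```

Run:
```python
from h import *
go([.577,-.1385,.144],-88)
g,r=tri((318.5,184.2),(308.7,190));print(g,r)
c=np.array([.466,-.1155]);x=np.array([np.cos(.036),np.sin(.036)]);y=np.array([-x[1],x[0]])
d=g[:2]-c;print("rel",d@x-.064,d@y,"gap wall",.118-.031-d@y)
```

```text
t 21.0 pos [ 0.5776 -0.1386  0.2199] yang -87.83 tilt [-0.  0. -1.] shift cm [-0.06 -0.01  7.59] turn 0.17 w 29.9 gf 0.0 F [1.5 0.2 0.2] q7 [-0.56  0.51  0.96  1.81 -0.47  1.07 -0.96]
[ 0.6189 -0.0249  0.1488] [-0.  0.  0. -0.]
rel 0.09206182704014187 0.0850380864136349 gap wall 0.001961913586365091
```

{"op": "carry_out", "data": {"targets": [[0,0,2,0,-0.3],[0,0,2,0,-0.3],[0,0,2,0,-0.3],[0,0,1.5,0,-0.3],[0,0,0,0,-0.3],[0,0,0,0,-0.6],[0,0,0,0,-1],[0,0,0,0,-1],[0,0,0,0,-1]]}}

```text
t: 21.9
eef_pos: [0.5781, -0.1387, 0.1455]
tool_rot: [-0.0, 1.0, 0.019, 0.001]
contact_force: [-1.9, 1.0, 4.7]
gripper_width: 0.158
grasp_force: 33.3
```

Run:
```python
from h import *
go([.577,-.1385,.144],-88)
```

```text
t 21.9 pos [ 0.5781 -0.1387  0.1455] yang -87.88 tilt [ 0.001  0.    -1.   ] shift cm [-0.11 -0.03  0.15] turn 0.12 w 13.4 gf 33.3 F [-1.9  1.   4.7] q7 [-0.5   0.59  0.88  1.88 -0.56  0.94 -0.89]
```

{"op": "carry_out", "data": {"targets": [[0,-0.7,0,0,-1],[0,-1.2,0,0,-1],[0,-1.2,0,0,-1],[0,-1.2,0,0,-1],[0,-1.2,0,0,-1],[0,-1.0,0,0,-1],[0,-0.5,0,0,-1],[0,0,0,0,-1],[0,0,0,0,-1]]}}

```text
t: 22.8
eef_pos: [0.5759, -0.067, 0.1455]
tool_rot: [-0.001, 1.0, 0.019, 0.001]
contact_force: [-0.7, 1.1, 8.5]
gripper_width: 0.16
grasp_force: 33.8
```

{"op": "carry_out", "data": {"targets": [[0,-0.2,0,0,-1],[0,-0.2,0,0,-1],[0,0,0,0,-1]]}}

```text
t: 23.1
eef_pos: [0.5758, -0.0638, 0.1455]
tool_rot: [-0.0, 1.0, 0.019, 0.001]
contact_force: [-0.1, -0.3, 8.0]
gripper_width: 0.16
grasp_force: 33.7
```

{"op": "carry_out", "data": {"targets": [[0,-0.2,0,0,-1],[0,0,0,0,-1],[0,0,0,0,-1]]}}

```text
t: 23.4
eef_pos: [0.5757, -0.0619, 0.1455]
tool_rot: [-0.0, 1.0, 0.019, 0.001]
contact_force: [-0.7, -0.3, 8.1]
gripper_width: 0.159
grasp_force: 33.7
```

{"op": "carry_out", "data": {"targets": [[0,-0.2,0,0,-1],[0,0,0,0,-1],[0,0,0,0,-1]]}}

```text
t: 23.7
eef_pos: [0.5756, -0.06, 0.1455]
tool_rot: [-0.0, 1.0, 0.019, 0.001]
contact_force: [0.3, -0.3, 8.4]
gripper_width: 0.16
grasp_force: 33.7
```

{"op": "carry_out", "data": {"targets": [[0,-0.2,0,0,-1],[0,0,0,0,-1],[0,0,0,0,-1]]}}

```text
t: 24.0
eef_pos: [0.5755, -0.0582, 0.1455]
tool_rot: [0.0, 1.0, 0.019, 0.001]
contact_force: [-0.3, -0.9, 7.2]
gripper_width: 0.157
grasp_force: 33.7
```

{"op": "carry_out", "data": {"targets": [[0,-0.2,0,0,-1],[0,0,0,0,-1],[0,0,0,0,-1]]}}

```text
t: 24.3
eef_pos: [0.5754, -0.0566, 0.1455]
tool_rot: [0.0, 1.0, 0.018, 0.001]
contact_force: [-0.4, -3.0, 5.7]
gripper_width: 0.156
grasp_force: 33.6
```

{"op": "carry_out", "data": {"targets": [[0,-0.2,0,0,-1],[0,0,0,0,-1],[0,0,0,0,-1]]}}

```text
t: 24.6
eef_pos: [0.5754, -0.056, 0.1455]
tool_rot: [0.001, 1.0, 0.018, 0.001]
contact_force: [2.1, -6.1, 4.3]
gripper_width: 0.16
grasp_force: 33.6
```

{"op": "carry_out", "data": {"targets": [[0,-0.1,0,0,-1],[0,0,0,0,-1],[0,0,0,0,-1]]}}

```text
t: 24.9
eef_pos: [0.5754, -0.056, 0.1455]
tool_rot: [0.002, 1.0, 0.018, 0.002]
contact_force: [2.2, -8.0, 2.7]
gripper_width: 0.156
grasp_force: 33.6
```

Firm stop at y = −0.056, so the gear is against the wall. I'll back off to leave about 2 mm of play.

{"op": "carry_out", "data": {"targets": [[0,0.2,0,0,-1],[0,0.2,0,0,-1],[0,0.05,0,0,-1],[0,0,0,0,-1],[0,0,0,0,-1]]}}

```text
t: 25.4
eef_pos: [0.5754, -0.057, 0.1455]
tool_rot: [-0.0, 1.0, 0.019, 0.001]
contact_force: [-1.3, 0.3, 7.8]
gripper_width: 0.156
grasp_force: 33.8
```

{"op": "carry_out", "data": {"targets": [[0,0.1,0,0,-1],[0,0,0,0,-1],[0,0,0,0,-1]]}}

```text
t: 25.7
eef_pos: [0.5755, -0.0579, 0.1455]
tool_rot: [-0.0, 1.0, 0.019, 0.001]
contact_force: [-1.0, 0.2, 8.4]
gripper_width: 0.158
grasp_force: 33.8
```

{"op": "carry_out", "data": {"targets": [[0,0,0,0,-0.6],[0,0,0,0,-0.4],[0,0,0,0,-0.4],[0,0,-1,0,-0.4],[0,0,-2,0,-0.4],[0,0,-4,0,-0.4],[0,0,-4,0,-0.4],[0,0,0,0,-1],[0,0,0,0,-1]]}}

```text
t: 26.6
eef_pos: [0.5751, -0.0593, 0.2557]
tool_rot: [-0.0, 1.0, 0.018, 0.001]
contact_force: [-1.0, -0.6, -1.2]
gripper_width: 0.004
grasp_force: 0.0
```

Run:
```python
from h import *
go([.437,-.1155,.135],-88)
```

```text
t 26.6 pos [ 0.5751 -0.0593  0.2557] yang -87.92 tilt [ 0.002  0.001 -1.   ] shift cm [-14.03   5.13  12.04] turn 0.08 w 0.3 gf 0.0 F [-1.  -0.6 -1.2] q7 [-0.76  0.44  1.02  1.81 -0.42  1.12 -1.13]
```

{"op": "carry_out", "data": {"targets": [[-3.5,1.28,0,0,-1],[-3.5,1.28,0,0,-1],[-3.5,1.28,0,0,-1],[-3.5,1.28,0,0,-1],[0,0,0,0,-1],[0,0,0,0,-1]]}}

```text
t: 27.2
eef_pos: [0.4358, -0.1148, 0.2541]
tool_rot: [-0.001, 1.0, 0.018, -0.0]
contact_force: [0.2, 0.2, -0.4]
gripper_width: 0.001
grasp_force: 0.0
```

Run:
```python
from h import *
go([.437,-.1155,.135],-88)
t=shot("top");cv2.imwrite("pics/t9.png",t)
m=(t[190:222,296:365].max(2)<95).astype(np.uint8);n,l,st,ce=cv2.connectedComponentsWithStats(m)
for i in range(1,n):
    if st[i,4]>20: print(st[i]+[296,190,0,0,0],ce[i]+[296,190])
c=np.array([.466,-.1155]);x=np.array([np.cos(.036),np.sin(.036)]);y=np.array([-x[1],x[0]])
for d in (.085,.09,.095,.1):
    B=np.array([np.r_[c+(.110+i)*x+(d-.04+j)*y,.1025+k] for i in(-.015,.015) for j in(-.007,.007) for k in(.042,.072)])
    print(d,proj("top",B).min(0).round(1),proj("top",B).max(0).round(1))
```

```text
t 27.2 pos [ 0.4358 -0.1148  0.2541] yang -87.9 tilt [-0.     0.003 -1.   ] shift cm [ 0.12  0.11 11.91] turn 0.10 w 0.0 gf 0.0 F [ 0.2  0.2 -0.4] q7 [-1.    0.12  1.24  2.09 -0.13  1.02 -1.23]
[320 200   6  14  67] [322.56716418 206.79104478]
0.085 [322.7 199.9] [329.2 214.9]
0.09 [320.6 200. ] [327.1 214.9]
0.095 [318.4 200.1] [325. 215.]
0.1 [316.3 200.1] [322.9 215.1]
```

The tab's blob fits a divider value of about 0.0915, so the clear width is about 64.5 mm. Next I'll push the drawer shut.

{"op": "carry_out", "data": {"targets": [[0,0,3,0,-1],[0,0,3,0,-1],[0,0,3,0,-1],[0,0,2.9,0,-1],[0,0,0,0,-1],[0,0,0,0,-1]]}}

```text
t: 27.85
eef_pos: [0.4368, -0.1161, 0.1354]
tool_rot: [0.001, 1.0, 0.018, -0.001]
contact_force: [0.7, 0.1, 0.2]
gripper_width: -0.004
grasp_force: 0.0
```

{"op": "carry_out", "data": {"targets": [[0.5,0,0,0,-1],[0.5,0,0,0,-1],[0.8,0,0,0,-1],[1.2,0,0,0,-1],[1.5,0,0,0,-1],[1.5,0,0,0,-1],[1.5,0,0,0,-1],[1.5,0,0,0,-1],[1.5,0,0,0,-1],[1.5,0,0,0,-1],[1.5,0,0,0,-1],[1.0,0,0,0,-1]]}}

```text
t: 29.05
eef_pos: [0.5833, -0.1094, 0.1356]
tool_rot: [-0.0, 1.0, 0.019, 0.0]
contact_force: [-2.2, 0.3, 1.0]
gripper_width: -0.005
grasp_force: 1.0
```

Run:
```python
from h import *
go([.6185,-.11,.135],-88)
```

```text
t 29.05 pos [ 0.5833 -0.1094  0.1356] yang -87.83 tilt [ 0.001  0.    -1.   ] shift cm [3.51 0.19 0.06] turn 0.17 w -0.4 gf 1.0 F [-2.2  0.3  1. ] q7 [-0.54  0.6   0.87  1.88 -0.58  0.93 -0.93]
```

Pushing smoothly with about 2 N; about 35 mm is left to shut.

{"op": "carry_out", "data": {"targets": [[1.0,0,0,0,-1],[0.8,0,0,0,-1],[0.6,0,0,0,-1],[0.4,0,0,0,-1],[0.3,0,0,0,-1],[0,0,0,0,-1]]}}

```text
t: 29.65
eef_pos: [0.613, -0.1093, 0.1357]
tool_rot: [0.0, 1.0, 0.018, 0.0]
contact_force: [-0.2, 0.6, 0.0]
gripper_width: -0.0
grasp_force: 0.0
```

{"op": "carry_out", "data": {"targets": [[0.3,0,0,0,-1],[0.2,0,0,0,-1],[0,0,0,0,-1]]}}

```text
t: 29.95
eef_pos: [0.6178, -0.1092, 0.1357]
tool_rot: [0.0, 1.0, 0.018, 0.0]
contact_force: [-0.4, -0.2, -0.3]
gripper_width: 0.0
grasp_force: 0.1
```

{"op": "carry_out", "data": {"targets": [[0.2,0,0,0,-1],[0.2,0,0,0,-1],[0,0,0,0,-1],[0,0,0,0,-1]]}}

```text
t: 30.35
eef_pos: [0.6192, -0.1091, 0.1355]
tool_rot: [-0.001, 1.0, 0.018, -0.002]
contact_force: [-9.3, 1.0, 6.0]
gripper_width: 0.002
grasp_force: 4.4
```

{"op": "carry_out", "data": {"targets": [[0.2,0,0,0,-1],[0.1,0,0,0,-1],[0,0,0,0,-1],[0,0,0,0,-1]]}}

```text
t: 30.75
eef_pos: [0.6193, -0.1092, 0.1351]
tool_rot: [-0.001, 1.0, 0.017, -0.005]
contact_force: [-17.9, 1.6, 12.2]
gripper_width: 0.001
grasp_force: 8.8
```

{"op": "carry_out", "data": {"targets": [[-0.7,0,0,0,-1],[-1.5,0,0,0,-1],[-2,0,0,0,-1],[-2,0,-2,0,-1],[0,0,-4,0,-1],[0,0,-4,0,-1],[-3,0,-2,0,-1],[0,0,0,0,-1],[0,0,0,0,-1]]}}

```text
t: 31.65
eef_pos: [0.533, -0.1116, 0.256]
tool_rot: [-0.001, 1.0, 0.018, 0.001]
contact_force: [-0.3, 0.7, -0.6]
gripper_width: 0.002
grasp_force: 0.0
```

Run:
```python
from h import *
go([.5,-.11,.25],-88)
t=shot("top");s=shot("side");cv2.imwrite("pics/t10.png",t);cv2.imwrite("pics/s10.png",s)
# side view: compare with start pictures by template shift of handles / roller / can / spanner
for n,im,a,(x,y,w,h) in [("upper handle top",t,"top0",(315,165,58,30)),("spanner",t,"top0",(470,210,40,75)),("can",t,"top0",(212,145,35,40)),("roller top",t,"top0",(175,232,40,32)),("upper handle side",s,"side0",(323,176,50,32)),("lower handle side",s,"side0",(323,212,45,28)),("cab corner",s,"side0",(395,130,80,50))]:
    o=cv2.imread(f"pics/{a}.png")[y:y+h,x:x+w];m=cv2.matchTemplate(im[y-12:y+h+12,x-12:x+w+12],o,cv2.TM_CCOEFF_NORMED)
    _,v,_,l=cv2.minMaxLoc(m);print(n,round(v,3),l[0]-12,l[1]-12)
for X in (.635,.6262): print(X,proj("side",[X,-.1085,.155]),proj("top",[X,-.1085,.155]))
```

```text
t 31.65 pos [ 0.533  -0.1116  0.256 ] yang -87.89 tilt [ 0.002  0.001 -1.   ] shift cm [-3.29 -0.28  0.6 ] turn 0.11 w 0.2 gf 0.0 F [-0.3  0.7 -0.6] q7 [-0.73  0.38  1.06  1.89 -0.37  1.09 -1.05]
upper handle top 0.238 -1 -12
spanner 0.947 0 0
can 1.0 0 0
roller top 0.997 0 0
upper handle side 0.84 3 -1
lower handle side 0.99 0 0
cab corner 0.999 0 0
0.635 [[341.18995062 195.14830011]] [[343.54697002 182.82770346]]
0.6262 [[338.32668962 196.14900939]] [[343.57431026 186.41457537]]
```

The upper handle has moved in by 9 mm to the shut position with a firm stop. The lower drawer's handle, roller, can and spanner show no shift, so I'll hand in.

```bash
python3 -c "
from station import bot
print(bot.hand_in())"
```

```text
the job is handed in; nothing more can be done
None
```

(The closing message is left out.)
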